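# Pan the demonstration camera to the orange

## Robot

A 6-joint arm with a two-finger parallel gripper is mounted at the origin on the work surface. World frame = base frame: x ahead of the robot, y to its left, z up, the work surface at z = 0. Lengths are in m, angles in degrees, forces in N, time in s.
With the tool pointing down it reaches from about 0.15 to 0.775 m from the base axis. Payload 6.1 kg.
Tool frame: the origin (TCP) lies on the front face of the gripper's body, between the roots of the fingers; the fingertips stand 73 mm ahead of it and the grasp point (between the pads) lies 54 mm ahead of it; y points along the fingers, z is the direction in which the jaws open and shut, and the axes are right-handed (so a half turn about y gives the same grasp; the last joint's range is limited). The gripper opens to 85 mm and grips with 20 to 120 N. Pads are 22 mm wide; open, the fingers measure 114 mm over their backs; the gripper's body (76 mm by 85 mm) begins 54 mm behind the grasp point. The pads swing forward as they close: fully open they stand 13 mm farther back than shut.
Start: joints at [67.437, 7.208, -2.269, 80.523, 0, 90], TCP at [0.201, 0.485, 0.304] pointing down, gripper open.
Joint ranges: [-155.77, 155.77], [-54.66, 111.73], [-72.52, 77.12], [-102.08, 115.82], [-83.92, 84.16], [-180, 180]. Speed limits (degrees/s): [136.94, 136.94, 172.46, 180, 180, 180].

## Interface

Orientations are given as [roll, pitch, yaw] about the fixed x, y, z axes, in that order (R = Rz(yaw) Ry(pitch) Rx(roll)).
In Python, from bench import arm, imaging, ticket gives the robot as it stands. The module is installed in compiled form; this text tells all that it offers.
- The arm moves only by the tool send_rows, never from a script. Its argument "rows" is text: rows parted by semicolons, each of 7 numbers parted by spaces: the gripper command: -1 is shut, 1 is fully open, values between are in proportion, then the shift along the tool's x, y, z in units of 25 mm (1.0 is 25 mm), then the turn, a rotation vector about the tool's x, y, z in units of 5 degrees (1.0 is 5 degrees). In form: hand x y z ax ay az; .... A call has 1 to 12 rows; each row is the pose to reach, as a shift and turn from the pose measured when the call began, along the tool's axes at that moment; what a row does not reach only later rows make up. A row lasts 1/8 s, in which the tool goes at most 62.5 mm and 10.7 degrees, less where a joint would pass 70% of its speed; a pose out of reach is approached as far as the arm can. A call with a gripper value outside its range is refused whole. The fingers move at their own pace and stop on an object; "force" is the grip in N (left out, the last holds). Time passes only in rows, so rows that repeat a pose let the fingers close. It gives the time, the measured TCP pose, the force and the opening at its end, in the units of the state.
- arm.read_state(): the state, without advancing time (a new reading comes with each control period).
- imaging.capture(name): name is "scene" or "side" or "wrist"; returns the picture (400x640x3 uint8, red, green, blue); there is no depth.
- imaging.calibration(name): a dict with "intrinsics" (3x3 intrinsics, pixels), "rvec" (rotation vector, rad) and "tvec" (3), from world to camera coordinates, as OpenCV has them. Camera axes: x right, y down, z forward; pixel columns grow to the right and rows downward; lengths in m; the calibration is good to about 2 mm. A picture is of the moment at which its call begins: read the wrist's pose just before it. calibration takes no time and is no camera call; for the wrist camera it gives the pose at the moment of the call.
- ticket.sign_off(): hands the job in, once; it reports no verdict.
The state is a dict: "time_s": time; "q": joint angles; "joint_velocities": joint speeds; "joint_torque": joint torques, N m; "tcp_pos": TCP position; "ee_rot": TCP orientation; "contact_force": force on the tool from outside, world axes, zero at the start; "moment": the same for the moment, N m; "grip_width": opening from 0.0 (shut) to 1.0 (fully open).
Only numpy, scipy, OpenCV 4.12 (cv2) and the standard library are available. Lean on these libraries where they do the work, as an engineer would, in place of code of your own. Each camera call takes 0.05 s, during which the arm holds its last target.

## Task

The class wants to see the orange: on the white camera remote, tilt the blue-knobbed stick sideways, straight towards the side of the remote on which the orange stands, nearly as far as it goes, and hold it there for about two seconds. Then let go so that the stick springs back upright. Never steer the stick towards the other side, leave the black-knobbed lamp stick alone and do not disturb the orange.

Things in the scene. Friction and masses are not known exactly. Their poses are not given: they have to be found in the camera images.
- camera_remote: White fixed control box, 110 (x) by 120 (y) by 42 mm high, turned up to 20 degrees; origin at the centre of its underside, z up. +x (black lens mark) points away from the robot; blue arrow heads on top point left (+y) and right (-y). The blue stick pivots at the middle of its top. A steel dish (98 mm wide) stands 135 mm to its left and another to its right: one holds the orange, one a lemon.
- camera_knob (a point): Centre of the blue ball knob, 28 mm in diameter, on a 9 mm rod, 75 mm above the pivot (117 mm above the table when upright). Spring-centred in all directions; it leans up to 26 degrees (knob 33 mm sideways, 7 mm lower), needs about 2 N at the knob near the stop and springs back upright when released. Tilting left moves it along the remote's +y, right along -y.
- orange: The practice orange, loose, 72 mm wide and 69 mm tall, origin at the centre of its underside, standing in one of the two steel dishes, to the left (+y) or right (-y) of the camera remote.
- lamp_knob (a point): Centre of the black ball knob (28 mm in diameter, 117 mm above the table) of the lamp control: a dark grey box of the same size with the same kind of stick, fixed to the table elsewhere. Bystander: leave alone.
Things that resemble listed ones, but are neither listed nor needed, are in the scene too. Several things look just like the orange: the one meant starts nearest to the robot's base.

How it is judged (in metres and radians):
On the way:
1. the camera stick is held tilted towards the orange's side of the remote (((y of orange in the frame of camera_remote above 0 m and y of camera_knob in the frame of camera_remote above 0.022 m) or (y of orange in the frame of camera_remote below 0 m and y of camera_knob in the frame of camera_remote below -0.022 m)) and x of camera_knob in the frame of camera_remote between -0.015 and 0.015 m), for 1.2 s.
At the end, for the whole second after the job is handed in: The stick was held over towards the orange's side (knob 22 mm or more over, within 15 mm of straight, for 1.2 s) and is now released and upright (knob within 8 mm of centre both ways); the orange is within 15 mm and the lamp knob within 10 mm of where it started (y of camera_knob in the frame of camera_remote between -0.008 and 0.008 m and x of camera_knob in the frame of camera_remote between -0.008 and 0.008 m and distance of orange from where it was at the start of the episode below 0.015 m and distance of lamp_knob from where it was at the start of the episode below 0.01 m); the robot touches nothing.
It fails at once if the camera stick is steered more than 16 mm towards the side without the orange ((y of orange in the frame of camera_remote above 0 m and y of camera_knob in the frame of camera_remote below -0.016 m) or (y of orange in the frame of camera_remote below 0 m and y of camera_knob in the frame of camera_remote above 0.016 m)).
It fails at once if the lamp stick is moved (knob by more than 12 mm) (distance of lamp_knob from where it was at the start of the episode above 0.012 m).
It fails at once if the orange is disturbed (moved more than 20 mm) (distance of orange from where it was at the start of the episode above 0.02 m).
It also fails if it takes over 32 s, if anything falls off the work surface, if the arm or the gripper's body presses on something with over 40 N, if the wrist force passes 120 N, or if a joint passes its speed limit or range.

## Working session

There is one attempt and no reset: what is moved stays moved. The work goes in short steps, Python scripts to look and compute and a tool call to move; the robot and the scene stay as the last step left them, time stands still between calls to the robot, and variables do not carry over. Pictures are saved under pics/ and viewed, and the job is handed in when it is done.

Besides the shell and the picture viewer there is one more tool, called after ">>>" in YAML: its name, and indented under it one key for each argument. send_rows: Moves the arm, as the interface text tells. Its arguments: {"type":"object","properties":{"rows":{"type":"string"},"force":{"type":"number"}},"required":["rows"]}

```bash
mkdir -p pics; python3 - <<'E'
from bench import arm, imaging
import cv2
print(arm.read_state())
for n in ["scene","side","wrist"]:
    c=imaging.calibration(n); print(n,c)
    cv2.imwrite(f"pics/{n}0.png",imaging.capture(n)[:,:,::-1])
E
```

```text
{'time_s': 0.0, 'q': array([ 6.74383179e+01,  7.24369962e+00, -2.32717427e+00,  8.05239411e+01,
        6.38095225e-04,  9.00019409e+01]), 'joint_velocities': array([-0.09435208,  0.0409951 ,  0.04584511,  0.03285069, -0.01101567,
        0.03415786]), 'joint_torque': array([ 1.95389213e-03, -4.35912716e+01,  3.52923632e+01,  1.72343105e-02,
        1.61171556e-04,  3.31881999e-06]), 'tcp_pos': array([0.20131677, 0.48455206, 0.30309998]), 'ee_rot': array([-9.00948150e+01,  6.34882511e-04, -2.25636240e+01]), 'contact_force': array([ 0.64142516, -0.25176622, -0.33087178]), 'moment': array([ 0.00657616, -0.02594246, -0.01311319]), 'grip_width': 1.0004177876878986}
scene {'intrinsics': array([[403.60535095,   0.        , 318.56376546],
       [  0.        , 403.60535095, 195.34007177],
       [  0.        ,   0.        ,   1.        ]]), 'rvec': array([ 2.23612888,  0.90685613, -0.35182067]), 'tvec': array([-0.39453295, -0.21506417,  1.24621305])}
side {'intrinsics': array([[381.41852144,   0.        , 320.25729182],
       [  0.        , 381.41852144, 202.69402772],
       [  0.        ,   0.        ,   1.        ]]), 'rvec': array([ 2.26208706, -0.10860234,  0.0575929 ]), 'tvec': array([-0.57963901,  0.08216579,  0.75208655])}
wrist {'intrinsics': array([[292.50266451,   0.        , 318.21509467],
       [  0.        , 292.50266451, 195.49869706],
       [  0.        ,   0.        ,   1.        ]]), 'rvec': array([-2.41621086, -1.6129958 , -0.21873403]), 'tvec': array([-0.52355843, -0.03521742,  0.37866303])}
```

View pics/scene0.png

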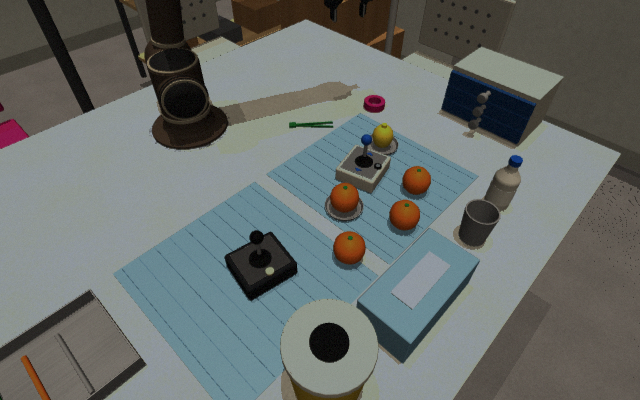

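View pics/side0.png

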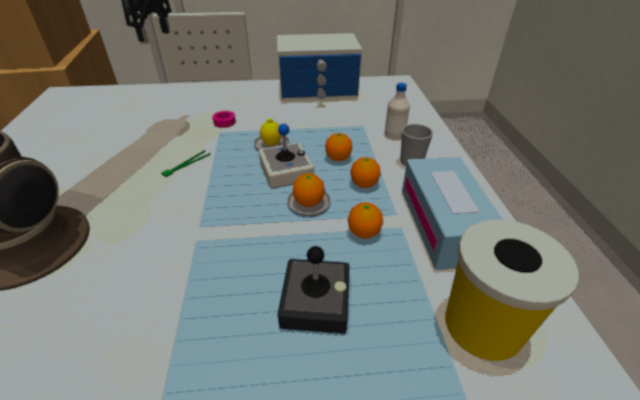

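View pics/wrist0.png

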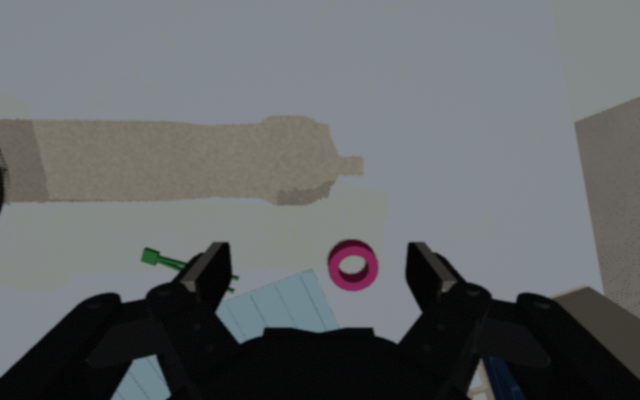

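The scene view shows the blue knob at about (367,140), the dished orange at (344,197), the lemon at (383,135) and the lamp knob at (257,237). In the side view the blue knob is at (284,129) and the orange at (309,190). I'll zoom in to measure these.

```bash
python3 - <<'E'
import cv2
a=cv2.imread("pics/scene0.png")[110:230,300:450]; cv2.imwrite("pics/sc_z.png",cv2.resize(a,None,fx=5,fy=5,interpolation=cv2.INTER_CUBIC))
a=cv2.imread("pics/side0.png")[110:220,230:380]; cv2.imwrite("pics/sd_z.png",cv2.resize(a,None,fx=5,fy=5,interpolation=cv2.INTER_CUBIC))
E
```

```text
(no output)
```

View pics/sc_z.png

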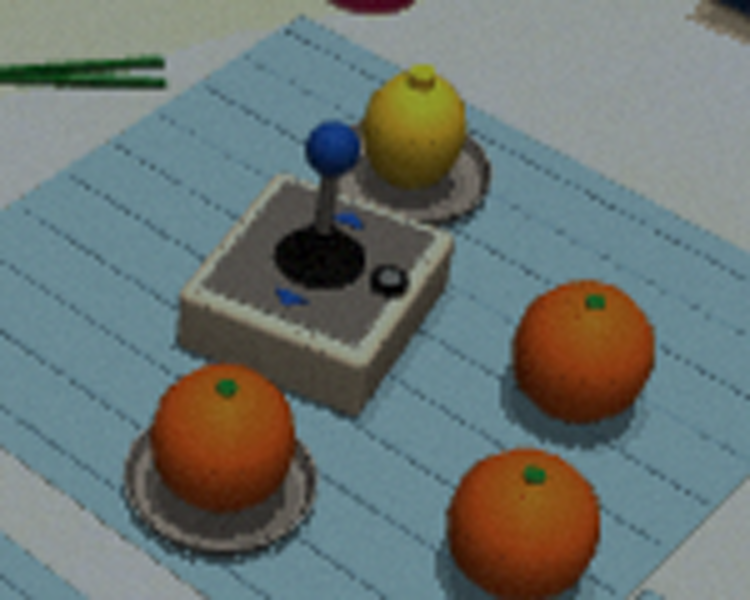

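View pics/sd_z.png

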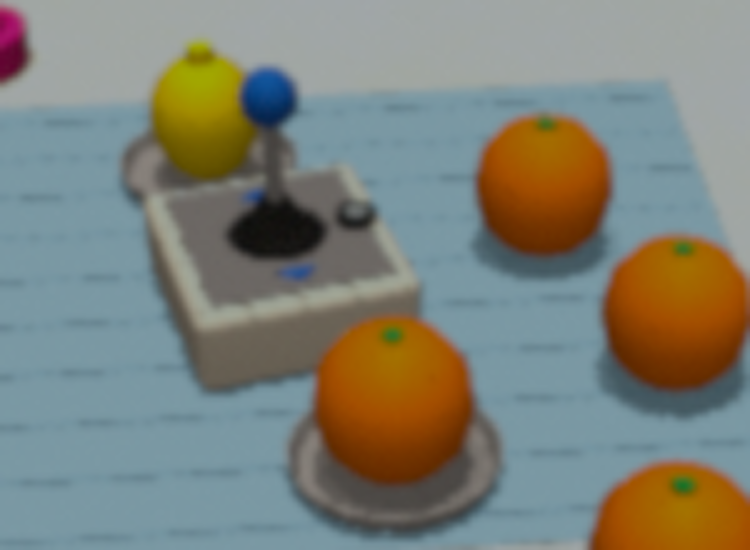

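```bash
cat > h.py <<'E'
import numpy as np, cv2
from bench import arm, imaging
C={n:imaging.calibration(n) for n in ["scene","side"]}
def P(n):
    c=C[n];R=cv2.Rodrigues(c["rvec"])[0];return c["intrinsics"]@np.c_[R,c["tvec"]]
def tri(a,b):
    X=cv2.triangulatePoints(P("scene"),P("side"),np.array(a,float).reshape(2,1),np.array(b,float).reshape(2,1));return (X[:3]/X[3]).ravel()
def proj(n,X):
    c=C[n];return cv2.projectPoints(np.array(X,float).reshape(-1,3),c["rvec"],c["tvec"],c["intrinsics"],None)[0].reshape(-1,2)
def onz(n,uv,z):
    M=P(n);A=np.c_[M[:,0],M[:,1],M[:,2]*z+M[:,3]];X=np.linalg.solve(A,[uv[0],uv[1],1]);return X[:2]/X[2]
E
python3 - <<'E'
from h import *
s=lambda z:(300+z[0]/5-.4,110+z[1]/5-.4)
d=lambda z:(230+z[0]/5-.4,110+z[1]/5-.4)
print("knob",tri(s((333,150)),d((269,97))), onz("scene",s((333,150)),.117),onz("side",d((269,97)),.117))
print("orange",tri(s((224,437)),d((394,400))))
print("lemon",tri(s((415,130)),d((204,115))))
print("lens",tri(s((390,280)),d((356,212))))
print("lamp",tri((257,237),(315.5,255)))
S=[(285,177),(454,236),(362,367),(180,293)];D=[(145,203),(345,166),(418,287),(200,330)]
for a,b in zip(S,D): print(tri(s(a),d(b)),onz("scene",s(a),.042),onz("side",d(b),.042))
A=np.mean([[onz("scene",s(a),.042),onz("side",d(b),.042)] for a,b in zip(S,D)],axis=1)
print(A.mean(0))
for i in range(4):
    e=A[(i+1)%4]-A[i];print(np.linalg.norm(e),np.degrees(np.arctan2(e[1],e[0])))
for n,pt in(("o2",((583,352),(545,185))),("o3",((523,525),(677,313)))): print(n,tri(s(pt[0]),d(pt[1])))
E
```

```text
knob [0.51686932 0.20430878 0.11827644] [0.51533726 0.20632855] [0.51715514 0.20548723]
orange [0.56330438 0.07509628 0.03951381]
lemon [0.48071439 0.3340906  0.03828573]
lens [0.55543595 0.2143765  0.04802131]
lamp [ 0.55579302 -0.1861414   0.1160538 ]
[0.45120836 0.25425025 0.03401384] [0.4568142  0.24668943] [0.4524685  0.24081196]
[0.55283469 0.27527652 0.03828138] [0.55417948 0.27264144] [0.55305369 0.26723988]
[0.5809687  0.16069318 0.03931951] [0.58175215 0.15932403] [0.581012  0.1553523]
[0.47892831 0.13578696 0.03979528] [0.47901615 0.13559881] [0.47996495 0.13015492]
[0.51728264 0.2009766 ]
0.10238169708135432 14.821416478169395
0.11597519330114554 -76.14834515414321
0.10478663059162617 -166.50036734562417
0.11362433495975016 102.6324627525511
o2 [0.65349898 0.25149405 0.03590181]
o3 [0.69981072 0.13491454 0.03479953]
```

The orange side is the remote's −y. I put the knob at about (0.517, 0.205, 0.117) and the remote's yaw at about 15°. I'll hover above the knob with the jaws along the remote's x.

>>> send_rows:
  rows: "1 0.8 0 -0.28 0 0.5 0;1 2.4 0 -0.83 0 1.6 0;1 4.2 0 -1.45 0 2.8 0;1 6.2 0 -2.14 0 4.1 0;1 8.2 0 -2.83 0 5.4 0;1 10.2 0 -3.52 0 6.7 0;1 12.2 0 -4.2 0 8 0;1 14 0 -4.83 0 9.2 0;1 15.3 0 -5.28 0 10.1 0;1 15.95 0 -5.5 0 10.5 0;1 15.95 0 -5.5 0 10.5 0;1 15.95 0 -5.5 0 10.5 0"
  force: 20

```text
time_s: 1.65
tcp_pos: [0.5161, 0.2054, 0.3034]
ee_rot: [-90.1, -0.0, -75.0]
contact_force: [-0.6, 0.5, -0.6]
grip_width: 0.997
```

```bash
python3 - <<'E'
from h import *
s=arm.read_state(); print(s["time_s"],s["tcp_pos"],s["ee_rot"],s["q"],s["contact_force"])
c=imaging.calibration("wrist"); im=imaging.capture("wrist"); cv2.imwrite("pics/wrist1.png",im[:,:,::-1])
C["wrist"]=c
for X in [(.517,.205,.117),(.517,.205,.042)]: print(proj("wrist",X))
cv2.imwrite("pics/side1.png",imaging.capture("side")[:,:,::-1])
E
```

```text
1.65 [0.51608754 0.20537576 0.30344948] [-9.00680514e+01 -3.49321584e-02 -7.49615109e+01] [ 2.17107104e+01  1.05930517e+01  1.66736290e+00  8.11459604e+01
 -2.67887026e-02  9.66722587e+01] [-0.56827903  0.52832763 -0.61699499]
[[319.63523768 191.72525808]]
[[319.45044655 174.90567083]]
```

View pics/wrist1.png

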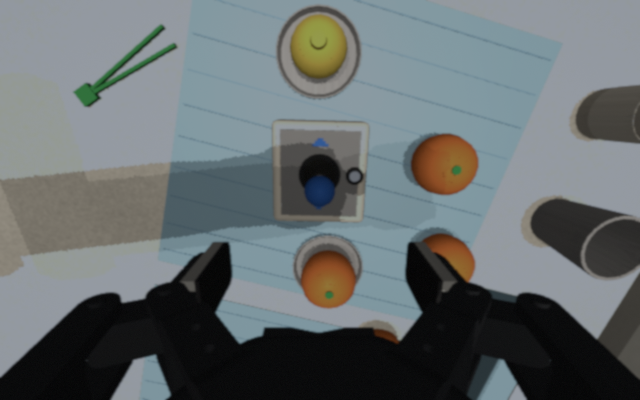

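View pics/side1.png

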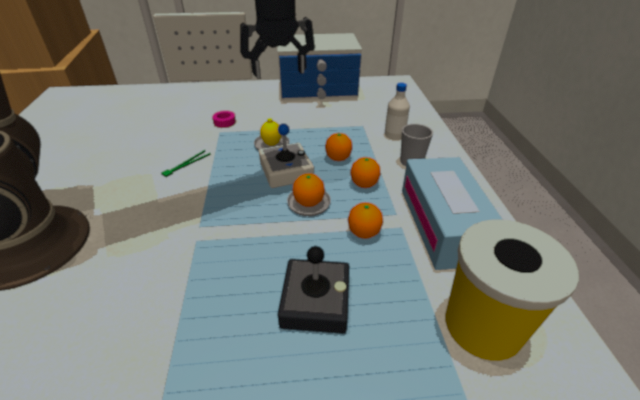

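In the wrist view the knob is at (320,191), which matches my prediction of (319.6,191.7), and the box edges line up with the tool axes. Tool +x points to the orange. Next I go straight down.

>>> send_rows:
  rows: "1 0 0.5 0 0 0 0;1 0 1.3 0 0 0 0;1 0 2.2 0 0 0 0;1 0 3.1 0 0 0 0;1 0 4 0 0 0 0;1 0 4.7 0 0 0 0;1 0 5.2 0 0 0 0;1 0 5.4 0 0 0 0;1 0 5.4 0 0 0 0;1 0 5.4 0 0 0 0"

```text
time_s: 3.0
tcp_pos: [0.5164, 0.2056, 0.1694]
ee_rot: [-90.0, -0.0, -74.9]
contact_force: [0.2, -0.5, 0.4]
grip_width: 0.999
```

```bash
python3 - <<'E'
from h import *
a=imaging.capture("side")[80:200,220:370];b=imaging.capture("scene")[70:190,300:450]
cv2.imwrite("pics/z2.png",cv2.resize(np.vstack([a,b]),None,fx=2.5*1,fy=2.5,interpolation=cv2.INTER_CUBIC)[:,:,::-1])
cv2.imwrite("pics/wrist2.png",imaging.capture("wrist")[:,:,::-1])
E
```

```text
(no output)
```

View pics/z2.png

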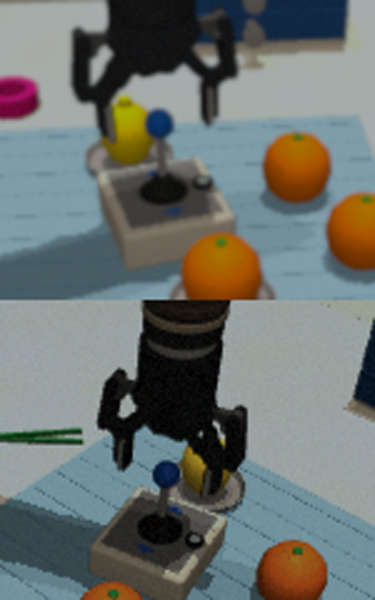

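View pics/wrist2.png

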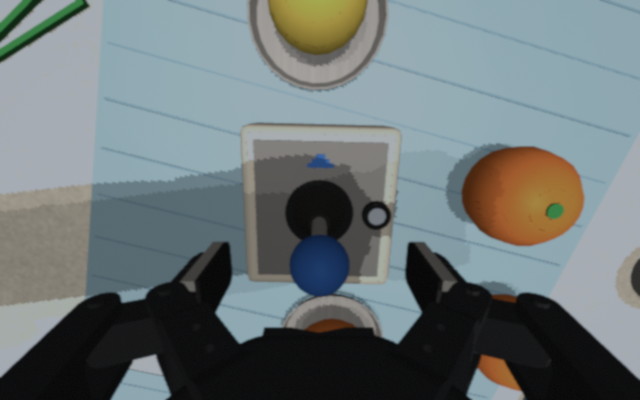

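The knob sits centred between the fingers in all the views; wrist pixel (320,265). Now I close gently.

>>> send_rows:
  rows: "0.2 0 0 0 0 0 0;-0.2 0 0 0 0 0 0;-0.5 0 0 0 0 0 0;-0.5 0 0 0 0 0 0;-0.5 0 0 0 0 0 0;-0.5 0 0 0 0 0 0;-0.5 0 0 0 0 0 0;-0.5 0 0 0 0 0 0"
  force: 20

```text
time_s: 4.15
tcp_pos: [0.5163, 0.2055, 0.1693]
ee_rot: [-90.0, -0.0, -74.9]
contact_force: [0.2, -1.1, 2.0]
grip_width: 0.31
```

```bash
python3 - <<'E'
from h import *
s=arm.read_state(); print(s["grip_width"],s["contact_force"],s["tcp_pos"])
R=cv2.Rodrigues
C["wrist"]=imaging.calibration("wrist"); t=s["tcp_pos"]
print(proj("wrist",[t-[0,0,.052]]))
a=imaging.capture("side")[80:200,220:370];b=imaging.capture("scene")[70:190,300:450]
cv2.imwrite("pics/z3.png",cv2.resize(np.vstack([a,b]),None,fx=2.5*1,fy=2.5,interpolation=cv2.INTER_CUBIC)[:,:,::-1])
cv2.imwrite("pics/wrist3.png",imaging.capture("wrist")[:,:,::-1])
E
```

```text
0.3103469709701326 [ 0.23566378 -1.1314541   1.96634132] [0.51628049 0.20549855 0.16933981]
[[318.58778168 265.59550402]]
```

View pics/z3.png

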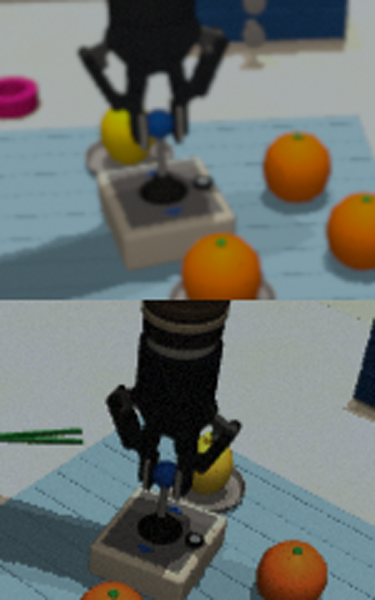

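View pics/wrist3.png

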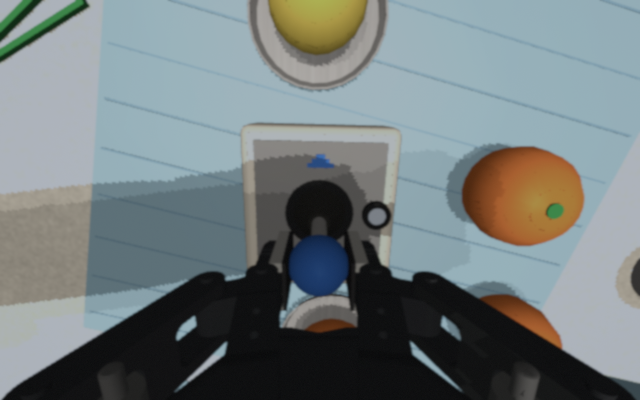

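The knob is gripped: opening 0.31 is about 26 mm, and it is still upright. Now I tilt 28 mm towards the orange along the arc and hold.

>>> send_rows:
  rows: "-0.5 0.15 0 0 0 0 0;-0.5 0.35 0.02 0 0 0 0;-0.5 0.55 0.05 0 0 0 0;-0.5 0.75 0.1 0 0 0 0;-0.5 0.95 0.15 0 0 0 0;-0.5 1.1 0.21 0 0 0 0;-0.5 1.15 0.23 0 0 0 0;-0.5 1.15 0.23 0 0 0 0;-0.5 1.15 0.23 0 0 0 0"

```text
time_s: 5.42
tcp_pos: [0.5237, 0.1778, 0.1637]
ee_rot: [-90.0, -0.0, -74.9]
contact_force: [-0.5, 1.4, 2.2]
grip_width: 0.31
```

```bash
python3 - <<'E'
from h import *
s=arm.read_state(); print(s["time_s"],s["grip_width"],s["contact_force"],s["tcp_pos"])
a=imaging.capture("side")[100:220,220:370];b=imaging.capture("scene")[90:210,300:450]
cv2.imwrite("pics/z4.png",cv2.resize(np.hstack([a,b]),None,fx=2.6*1,fy=2.6,interpolation=cv2.INTER_CUBIC)[:,:,::-1])
cv2.imwrite("pics/wrist4.png",imaging.capture("wrist")[:,:,::-1])
E
```

```text
5.425 0.3097281651283918 [-0.48742121  1.44599399  2.23042606] [0.5237448  0.17783267 0.16369428]
```

View pics/z4.png

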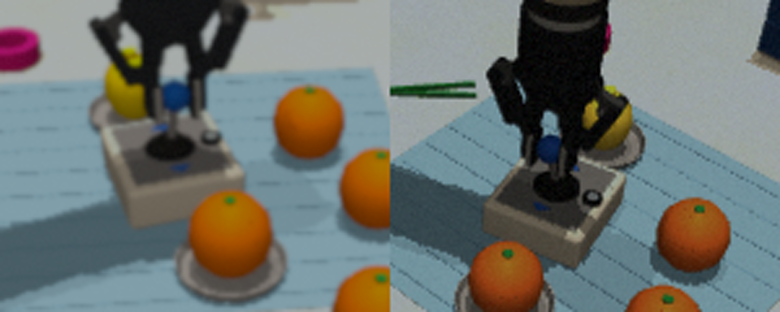

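View pics/wrist4.png

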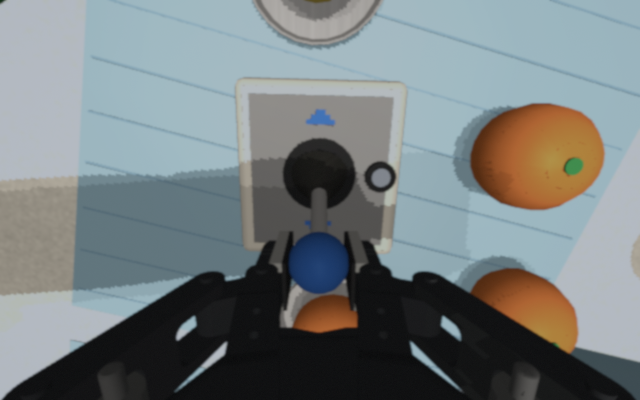

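```bash
python3 - <<'E'
from h import *
p=tri((300+(550-390)/2.6-.3,90+149/2.6-.3),(220+175/2.6-.3,100+95/2.6-.3));print(p)
d=p[:2]-np.array([.5165,.205]);t=np.radians(15)
print(d@[np.cos(t),np.sin(t)],d@[-np.sin(t),np.cos(t)])
E
```

```text
[0.52409663 0.17658804 0.11487363]
-1.577966955217114e-05 -0.029409999834819105
```

>>> send_rows:
  rows: "-0.5 0 0 0 0 0 0;-0.5 0 0 0 0 0 0;-0.5 0 0 0 0 0 0;-0.5 0 0 0 0 0 0;-0.5 0 0 0 0 0 0;-0.5 0 0 0 0 0 0;-0.5 0 0 0 0 0 0;-0.5 0 0 0 0 0 0;-0.5 0 0 0 0 0 0;-0.5 0 0 0 0 0 0;-0.5 0 0 0 0 0 0;-0.5 0 0 0 0 0 0"

```text
time_s: 7.08
tcp_pos: [0.5237, 0.1779, 0.1637]
ee_rot: [-90.0, -0.0, -74.9]
contact_force: [-0.5, 1.2, 2.0]
grip_width: 0.312
```

The measured tilt is 29 mm towards the orange and 0 mm off straight. It has been held about 2 s, so I return it to upright while still gripped.

>>> send_rows:
  rows: "-0.5 0 0 0 0 0 0;-0.5 -0.2 -0.06 0 0 0 0;-0.5 -0.45 -0.12 0 0 0 0;-0.5 -0.7 -0.17 0 0 0 0;-0.5 -0.95 -0.22 0 0 0 0;-0.5 -1.1 -0.23 0 0 0 0;-0.5 -1.1 -0.23 0 0 0 0;-0.2 -1.1 -0.23 0 0 0 0;0.3 -1.1 -0.23 0 0 0 0;1 -1.1 -0.23 0 0 0 0;1 -1.1 -0.23 0 0 0 0;1 -1.1 -0.23 0 0 0 0"

```text
time_s: 8.57
tcp_pos: [0.5166, 0.2044, 0.1694]
ee_rot: [-90.0, -0.0, -74.9]
contact_force: [0.5, -1.0, -0.0]
grip_width: 1.002
```

>>> send_rows:
  rows: "1 0 0 0 0 0 0;1 0 0 0 0 0 0;1 0 -0.5 0 0 0 0;1 0 -1.4 0 0 0 0;1 0 -2.4 0 0 0 0;1 0 -3.4 0 0 0 0;1 0 -4.4 0 0 0 0;1 0 -5.2 0 0 0 0;1 0 -5.6 0 0 0 0;1 0 -5.6 0 0 0 0;1 0 -5.6 0 0 0 0"

```text
time_s: 9.95
tcp_pos: [0.5163, 0.2044, 0.3087]
ee_rot: [-90.0, -0.0, -74.9]
contact_force: [-0.1, 0.1, -0.1]
grip_width: 0.999
```

```bash
python3 - <<'E'
from h import *
s=arm.read_state(); print(s["time_s"],s["grip_width"],s["contact_force"],s["tcp_pos"])
A=imaging.capture("side")[:,:,::-1];B=imaging.capture("scene")[:,:,::-1]
a=A[110:220,230:380];b=B[110:220,300:450]
cv2.imwrite("pics/z5.png",cv2.resize(np.hstack([a,b]),None,fx=2.6,fy=2.6,interpolation=cv2.INTER_CUBIC))
for n,I,Z in(("side",A,(slice(110,150),slice(260,310))),("scene",B,(slice(125,160),slice(340,390)))):
    O=cv2.imread(f"pics/{n}0.png")
    def cen(im):
        h=cv2.cvtColor(np.ascontiguousarray(im[Z]),cv2.COLOR_BGR2HSV);m=cv2.inRange(h,(105,150,60),(125,255,255));ys,xs=np.nonzero(m);return xs.mean(),ys.mean(),len(xs)
    print(n,cen(O),cen(I))
    def oc(im,z):
        h=cv2.cvtColor(np.ascontiguousarray(im[z]),cv2.COLOR_BGR2HSV);m=cv2.inRange(h,(3,150,60),(20,255,255));ys,xs=np.nonzero(m);return xs.mean(),ys.mean(),len(xs)
    z=(slice(165,212),slice(285,330)) if n=="side" else (slice(178,217),slice(325,365))
    print(" orange",oc(O,z),oc(I,z))
E
```

```text
9.95 0.9992990496580726 [-0.12950471  0.08360832 -0.09571832] [0.51631342 0.20435703 0.30868457]
side (np.float64(23.228915662650603), np.float64(19.204819277108435), 83) (np.float64(22.973333333333333), np.float64(19.786666666666665), 75)
 orange (np.float64(23.08955223880597), np.float64(24.926616915422887), 804) (np.float64(22.98014888337469), np.float64(24.956575682382134), 806)
scene (np.float64(26.569620253164558), np.float64(14.860759493670885), 79) (np.float64(26.767857142857142), np.float64(15.339285714285714), 56)
 orange (np.float64(19.30373831775701), np.float64(19.261682242990656), 642) (np.float64(19.150914634146343), np.float64(19.216463414634145), 656)
```

View pics/z5.png

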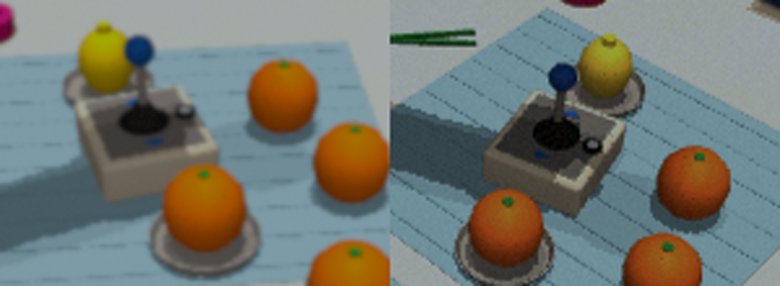

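The stick is upright, with the knob within 0.6 px of its start in both views. The orange hasn't moved and the gripper is clear.

```bash
python3 -c "
from bench import ticket
print(ticket.sign_off())"
```

```text
the job is handed in; nothing more can be done
None
```

I gripped the blue knob and tilted it straight towards the orange's side of the remote (−y). I held it there for about 2 s, brought it back upright, let go and lifted clear. The job was handed in at about 10 s of the 32 s allowed.

- **During the hold:** the camera images put the knob about 29 mm over and about 0 mm off straight. Forces on the tool stayed under about 3 N.
- **After release:** the knob was within about 0.6 px of its starting position in both the scene and side views. The orange was within about 0.2 px of its start. The gripper was open, about 14 cm above the stick's grip height, with contact force near zero.
- **Lamp stick:** I did not measure it again at the end; the arm never went near it.

The estimates of the remote's yaw ranged from 14 to 18 degrees. I used 15, and the wrist view showed the box edges lined up with the tool. No check failed.

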